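# Draw the bottom shim from the magazine and lay it on the riser

### The job

Of the two open-topped shim magazines, use the larger one, which holds the wide, thick shims with two holes each: take hold of the tab of its bottom shim, draw that shim straight out of the front (the side towards the robot) so that the shims above drop home inside, and leave those in the magazine. Then lower the drawn shim (do not drop it) onto the plain rectangular steel riser block and leave it lying flat, centred and square on the block's top, the shim's long side along the block's long side.

Things in the scene. Friction and masses are not known exactly. Their poses are not given: they have to be found in the camera images.
- shim_low: Shim to draw, lowest of 3: aluminium plate 55 (x) by 90 (y) by 10 mm, two dark holes; flat tab 20 wide at y=-32, from the -x edge (x=-27.5) to x=-75.5. The tab's outer 40 mm stand free before the magazine, 30 mm above the bench: the only tab at the front. Origin: centre of the 55x90 body's underside, tab not counted; z up. 0.12-0.2 kg.
- shim_mid: Shim lying on shim_low, with a third, same shim on top. Same plate as shim_low, 55 by 90 by 10 mm with a 20 by 48 mm tab, but turned half round (as is the third), so that its tab sticks out through the magazine's back. It must drop 10 mm and stay in the magazine. Origin: centre of the 55x90 body's underside, tab not counted; z up.
- magazine: Fixed grey open-topped box 70 (x) by 105 (y), 66 mm high, with the thick shims; floor 30 mm up, 1.5 mm play round them. Origin: centre of its underside. Front (-x, towards the robot) at x=-35: its wall starts 13.5 mm above the floor, so only the bottom shim slides out, along -x; a slot in the back lets the upper tabs out. A smaller, lower box with one-hole 5 mm shims is not used.
- riser_seat (a point): Centre of the top of the riser: plain rectangular steel block 65 (x) by 100 (y) by 30 mm high, fixed to the bench, two dark holes in its top. This point is 30 mm above the bench; y runs along the 100 mm side, z up. shim_low's origin goes here, its y along this y, tab pointing either way and overhanging the edge.
Not all that is in view belongs to the job. What is shaped like the magazine but green is not meant.

How it is judged:
By the outcome, as a careful person would: the job done as asked, in the order asked, and still so for the second after the job is handed in, with the robot touching nothing.
It also fails if it takes over 45 s, if anything falls off the work surface, if the arm or the gripper's body presses on something with over 40 N, if the wrist force passes 120 N, or if a joint passes its speed limit or range.

### The arm

A 7-joint arm with a two-finger parallel gripper is mounted at the origin on the work surface. World frame = base frame: x ahead of the robot, y to its left, z up, the work surface at z = 0. Lengths are in m, angles in rad, forces in N, time in s.
With the tool pointing down it reaches from about 0.35 to 0.9 m from the base axis. Payload 7.2 kg.
Tool frame: the origin (TCP) lies midway between the tips of the shut fingers; the grasp point (between the pads) lies 19 mm behind it; z points along the fingers, y is the line along which they close (so a half turn about z gives the same grasp; the last joint's range is limited). The gripper opens to 88 mm and grips with 3 to 60 N. Pads are 20 mm wide; open, the fingers measure 115 mm over their backs; the gripper's body (75 mm by 178 mm) begins 61 mm behind the grasp point.
Start: joints at [1.099, 0.411, -0.013, 1.596, 0.006, 1.134, -0.082], TCP at [0.246, -0.575, 0.223] pointing down, gripper open.
Joint ranges: [-2.95, 2.95], [-0.29, 1.99], [-1.47, 1.44], [0.14, 2.54], [-1.03, 4.17], [0.13, 1.85], [-2.86, 2.86]. Speed limits (rad/s): [2.39, 2.39, 3.01, 3.01, 3.14, 3.14, 3.14].

### API

Orientations are given as a unit quaternion [x, y, z, w].
In Python, from workcell import get_state, grab_frame, hand_in gives the robot as it stands. The module is installed in compiled form; this text tells all that it offers.
- The arm moves only by the shell command python3 -m pendant 'ROWS' [FORCE]. ROWS is a JSON object of lists of equal length, an entry for each row: "xyz": the shift along the tool's x, y, z in m, a list of three; "turn": the turn, a rotation vector about the tool's x, y, z in degrees, a list of three; "jaw": the closure, from -1 (fully open) to 1 (shut). A call has 1 to 8 rows; each row shifts and turns the commanded pose from where the row before left it, along the tool's axes as they then stand; what a row does not reach is not made up. A row lasts 1/12 s, in which the tool goes at most 41.7 mm and 7.16 degrees, less where a joint would pass 70% of its speed; a pose out of reach is approached as far as the arm can. A call with a gripper value outside its range is refused whole. The fingers move at their own pace and stop on an object; FORCE is the grip in N (left out, the last holds). Time passes only in rows, so rows that do not move let the fingers close. It gives the time, the measured TCP pose, the force, the opening and the grip force at its end, in the units of the state.
- get_state(): the state, without advancing time (a new reading comes with each control period).
- grab_frame(name): name is "scene" or "top" or "wrist"; returns a dict with "frame" (420x560x3 uint8, red, green, blue), "fov_y" (degrees; the focal length in pixels is half the picture's height over the tangent of half this angle, whatever the lens; pixels are square), "cx", "cy" (the principal point, pixels), "position" and "rotation" of the camera in the world; the wrist camera has in their place "T_tool_cam" (4x4, takes a point from camera to tool coordinates, whose origin is the TCP and whose axes are the flange's). Camera axes: x right, y down, z forward; pixel columns grow to the right and rows downward; lengths in m; the calibration is good to about 2 mm. A picture is of the moment at which its call begins: read the wrist's pose just before it. There is no depth.
- hand_in(): hands the job in; it is judged then, once.
The state is a dict: "clock": time; "joints": joint angles; "joint_velocities": joint speeds; "tau": joint torques, N m; "position": TCP position; "ee_rot": TCP orientation; "contact_force": force on the tool from outside, world axes, zero at the start; "wrist_torque": the same for the moment, N m; "width": finger opening in m; "gripper_force": force on a finger pad.
Only numpy, scipy, OpenCV 4.12 (cv2) and the standard library are available. Lean on these libraries where they do the work, as an engineer would, in place of code of your own. Each camera call takes 0.05 s, during which the arm holds its last target. There are 200 camera calls.

## Working session

There is one attempt and no reset: what is moved stays moved. The work goes in short steps, Python scripts to look and compute and a shell command to move; the robot and the scene stay as the last step left them, time stands still between calls to the robot, and variables do not carry over. Pictures are saved under pics/ and viewed, at most 10 in all, crops included, and the job is handed in when it is done.

```bash
mkdir -p pics
python3 - <<'E'
from workcell import *
import cv2,json
s=get_state();print(s['position'],s['ee_rot'],s['width'],s['clock'])
for n in ('scene','top'):
    f=grab_frame(n);cv2.imwrite(f'pics/{n}0.png',f['frame'][:,:,::-1]);print(n,{k:v for k,v in f.items() if k!='frame'})
E
```

```text
[ 0.24533303 -0.57430119  0.22183859] [ 9.79687976e-01  2.00526500e-01 -2.03077107e-04 -7.42493827e-04] 0.08763838736964932 0.0
scene {'fov_y': 49.667859727765375, 'cx': 277.6224395259547, 'cy': 210.5548050619388, 'position': array([1.21178956, 0.39682219, 0.67449566]), 'rotation': array([ 0.46164207,  0.77322853, -0.36989494, -0.22843375])}
top {'fov_y': 56.74688462883932, 'cx': 277.1927586060673, 'cy': 212.09437175068044, 'position': array([0.44274291, 0.04155322, 0.90660048]), 'rotation': array([-0.70187086,  0.71030031, -0.02594656,  0.04666417])}
```

View pics/top0.png

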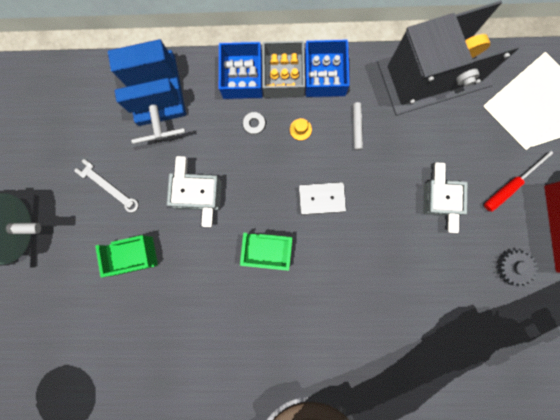

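View pics/scene0.png

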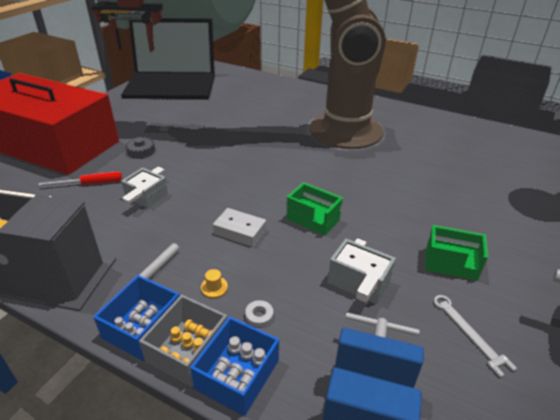

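The top view (up = +x, left = +y) shows the large magazine at about (193,191) with its front tab ending near (207,225). The riser is at (322,198), and there are green decoys at (127,255) and (267,252).

```bash
cat > h.py <<'E'
import numpy as np,cv2
from scipy.spatial.transform import Rotation as R
from workcell import *
def cam(n):
    s=get_state(); f=grab_frame(n); im=f['frame']; F=im.shape[0]/2/np.tan(np.radians(f['fov_y'])/2)
    if n=='wrist':
        T=np.eye(4);T[:3,:3]=R.from_quat(s['ee_rot']).as_matrix();T[:3,3]=s['position'];T=T@f['T_tool_cam'];M,p=T[:3,:3],T[:3,3]
    else:
        M=R.from_quat(f['rotation']).as_matrix();p=f['position']
    def ray(uv,z):
        uv=np.atleast_2d(uv).astype(float)
        d=np.c_[(uv[:,0]-f['cx'])/F,(uv[:,1]-f['cy'])/F,np.ones(len(uv))]@M.T
        return p+d*((z-p[2])/d[:,2])[:,None]
    def proj(X):
        c=(np.atleast_2d(X)-p)@M; return c[:,:2]/c[:,2:]*F+[f['cx'],f['cy']]
    return im,ray,proj
E
python3 - <<'E'
from h import *
im,ray,proj=cam('top')
g=im.max(2)
c=np.hstack([im[145:240,150:235],im[145:240,285:360]])[:,:,::-1]
cv2.imwrite('pics/crop.png',cv2.resize(c,None,fx=5,fy=5,interpolation=cv2.INTER_NEAREST))
print(g[175:222:3,300:345:5])
for z,uv in ((.03,(322,198)),(.066,(193,191)),(.04,(207,220)),(.05,(267,252))): print(uv,ray(uv,z))
E
```

```text
[[123 122 121 118 118 119 121 121 123]
 [125 123 121 121 119 120 119 119 119]
 [114 115 115 116 117 119 116 115 127]
 [133 128 158 201 203 229 244 243 243]
 [245 246 246 245 245 245 244 244 242]
 [246 245 245 245 244 244 245 244 244]
 [226 247 246 248 248 247 248 247 247]
 [214 247 244 247 246 246 191 245 245]
 [201 246 232 238 245 246 237 245 245]
 [191 246 247 247 247 246 246 246 246]
 [182 246 247 247 247 247 247 247 247]
 [141 248 247 247 246 247 246 247 246]
 [127 248 248 248 248 237 232 225 184]
 [111 144 123 113 109 117 118 121 120]
 [119 121 118 122 121 122 118 120 125]
 [124 122 126 124 123 119 121 125 122]]
(322, 198) [[ 0.56406166 -0.0351897   0.03      ]]
(193, 191) [[0.57874826 0.25065509 0.066     ]]
(207, 220) [[0.51652029 0.22463107 0.04      ]]
(267, 252) [[0.44351174 0.08952056 0.05      ]]
```

View pics/crop.png

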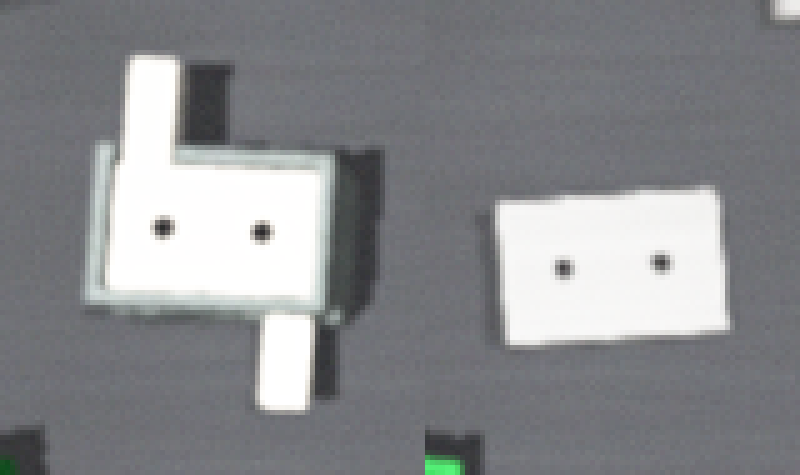

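The crop confirms the top view. The magazine is yawed slightly one way with its front tab at the lower right, and the riser is turned slightly the other way. Next I'll measure both.

```bash
cat > m.py <<'E'
from h import *
import sys
def rects(n,boxes,thr=205):
    im,ray,_=cam(n); g=im.min(2); out=[]
    for (x0,x1,y0,y1),z in boxes:
        m=np.zeros_like(g);m[y0:y1,x0:x1]=(g[y0:y1,x0:x1]>thr)
        c=max(cv2.findContours(m,cv2.RETR_EXTERNAL,cv2.CHAIN_APPROX_NONE)[0],key=cv2.contourArea)
        w=ray(c[:,0],z)[:,:2].astype(np.float32)
        (cx,cy),(a,b),th=cv2.minAreaRect(w)
        if a>b: a,b,th=b,a,th-90
        out.append((np.round([cx,cy,a,b],4),round((th+90)%180-90,2)))
    return out
if __name__=='__main__':
    for r in rects('top',[((290,360,170,225),.03),((198,218,208,232),.04),((170,190,150,176),.06)]): print(r)
    im,ray,proj=cam('top')
    g=im.min(2)
    for nm,(x0,x1,y0,y1),z in (('shimholes',(176,212,181,200),.06),('riserholes',(305,340,190,208),.03)):
        s=(200-g[y0:y1,x0:x1].astype(float)).clip(0); k,l,st,ce=cv2.connectedComponentsWithStats((s>20).astype('uint8'))
        P=[]
        for i in range(1,k):
            yy,xx=np.nonzero(l==i)
            if len(yy)<30: w=s[yy,xx];P.append(((xx*w).sum()/w.sum()+x0,(yy*w).sum()/w.sum()+y0))
        q=ray(P,z); d=q[-1]-q[0]
        print(nm,np.round(q,4).tolist(),'mid',q.mean(0),np.degrees(np.arctan2(-d[0],d[1]))%180)
E
python3 m.py
```

```text
(array([ 0.5648, -0.0353,  0.0655,  0.0993]), 3.07)
(array([0.5234, 0.2258, 0.0204, 0.041 ]), -89.59)
(array([0.6377, 0.2827, 0.0217, 0.0435]), 87.48)
shimholes [[0.5821, 0.2762, 0.06], [0.5795, 0.2324, 0.06]] mid [0.58083061 0.25429815 0.06      ] 176.58678118950954
riserholes [[0.5639, -0.0129, 0.03], [0.566, -0.0573, 0.03]] mid [ 0.5649078  -0.03513754  0.03      ] 2.689909643708887
```

```bash
python3 -m pendant '{"xyz":[[0.0236,-0.0262,0],[0.0236,-0.0262,0],[0.0236,-0.0262,0],[0.0236,-0.0262,0],[0.0236,-0.0262,0],[0.0236,-0.0262,0],[0.0236,-0.0262,0],[0.0236,-0.0262,0]],"turn":[[0,0,0],[0,0,0],[0,0,0],[0,0,0],[0,0,0],[0,0,0],[0,0,0],[0,0,0]],"jaw":[0,0,0,0,0,0,0,0]}'
python3 -m pendant '{"xyz":[[0.0236,-0.0262,0],[0.0236,-0.0262,0],[0.0236,-0.0262,0],[0.0236,-0.0262,0],[0.0236,-0.0262,0],[0.0236,-0.0262,0],[0.0236,-0.0262,0],[0.0236,-0.0262,0]],"turn":[[0,0,0],[0,0,0],[0,0,0],[0,0,0],[0,0,0],[0,0,0],[0,0,0],[0,0,0]],"jaw":[0,0,0,0,0,0,0,0]}'
```

```text
clock: 0.92
position: [0.337, -0.3062, 0.2228]
ee_rot: [0.98, 0.2, 0.0, 0.0]
contact_force: [0.5, 0.0, -1.3]
width: 0.0443
gripper_force: 0.0
clock: 1.58
position: [0.4283, -0.0393, 0.2229]
ee_rot: [0.98, 0.2, 0.0, 0.0]
contact_force: [1.3, 0.2, -0.3]
width: 0.0436
gripper_force: 0.0
```

```bash
python3 -m pendant '{"xyz":[[0.0236,-0.0262,0],[0.0236,-0.0262,0],[0.0236,-0.0262,0],[0.0236,-0.0262,0],[0.0236,-0.0262,0],[0.0236,-0.0262,0],[0.0236,-0.0262,0],[0.0236,-0.0262,0]],"turn":[[0,0,0],[0,0,0],[0,0,0],[0,0,0],[0,0,0],[0,0,0],[0,0,0],[0,0,0]],"jaw":[0,0,0,0,0,0,0,0]}'
python3 -m pendant '{"xyz":[[0,0,0],[0,0,0],[0,0,0],[0,0,0],[0,0,0],[0,0,0],[0,0,0],[0,0,0]],"turn":[[0,0,5],[0,0,5],[0,0,5],[0,0,5],[0,0,5],[0,0,1.5],[0,0,0],[0,0,0]],"jaw":[0,0,0,0,0,0,0,0]}'
python3 - <<'E'
from h import *
s=get_state();M=R.from_quat(s['ee_rot']).as_matrix()
print(s['joints'],s['position'],M.round(4))
im,ray,proj=cam('wrist')
cv2.imwrite('pics/w1.png',im[:,:,::-1])
E
```

```text
clock: 2.25
position: [0.5197, 0.2275, 0.2226]
ee_rot: [0.98, 0.2, 0.0, 0.0]
contact_force: [0.2, -0.5, 0.6]
width: 0.0442
gripper_force: 0.0
clock: 2.92
position: [0.5193, 0.2261, 0.2226]
ee_rot: [1.0, -0.028, 0.0, 0.0]
contact_force: [-0.1, -0.2, -0.2]
width: 0.0441
gripper_force: 0.0
[-0.11912355  0.35544891 -0.4854765   1.71662512  0.1820622   1.1144048
 -2.28630424] [0.51929312 0.22605749 0.22264582] [[ 9.984e-01 -5.610e-02  0.000e+00]
 [-5.610e-02 -9.984e-01 -1.000e-04]
 [ 0.000e+00  1.000e-04 -1.000e+00]]
```

View pics/w1.png

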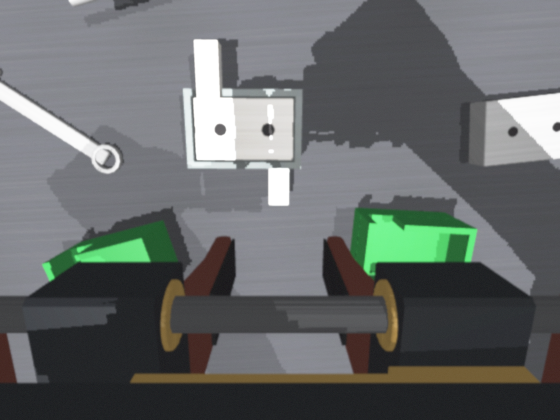

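The wrist view shows the front tab at about (279,187), with the magazine square to the picture. I'll use the tab and the hole centres to cross-check the top-camera pose.

Run:
```python
from h import *
im,ray,proj=cam('wrist'); g=im.min(2)
m=np.zeros_like(g);m[174:215,255:305]=g[174:215,255:305]>150
c=max(cv2.findContours(m,1,1)[0],key=cv2.contourArea);print('px',cv2.boundingRect(c))
print(cv2.minAreaRect(ray(c[:,0],.04)[:,:2].astype(np.float32)))
P=[]
for u,v in((220,129),(268,129)):
    w=(120-g[v-9:v+10,u-9:u+10].astype(float)).clip(0);yy,xx=np.mgrid[v-9:v+10,u-9:u+10];P.append(((w*xx).sum()/w.sum(),(w*yy).sum()/w.sum()))
q=ray(P,.06);d=q[0]-q[1];print(P,q,q.mean(0),np.degrees(np.arctan2(-d[0],d[1])))
```

```text
px (267, 174, 23, 33)
((0.5186928510665894, 0.22629699110984802), (0.022699035704135895, 0.033233996480703354), 86.81237030029297)
[(np.float64(219.83910034602076), np.float64(129.1280276816609)), (np.float64(266.968462823726), np.float64(129.4187552213868))] [[0.58266433 0.27639057 0.06      ]
 [0.57998236 0.23299885 0.06      ]] [0.58132335 0.25469471 0.06      ] -3.5368637357762296
```

```bash
python3 -m pendant '{"xyz":[[0.0018,0,0.03],[0,0,0.03],[0,0,0.03],[0,0,0.03],[0,0,0.03],[0,0,0.03],[0,0,0.0133],[0,0,0.0133]],"turn":[[0,0,0.3],[0,0,0],[0,0,0],[0,0,0],[0,0,0],[0,0,0],[0,0,0],[0,0,0]],"jaw":[0,0,0,0,0,0,0,0]}'
python3 -m pendant '{"xyz":[[0,0,0],[0,0,0],[0,0,0],[0,0,0],[0,0,0],[0,0,0],[0,0,0],[0,0,0]],"turn":[[0,0,0],[0,0,0],[0,0,0],[0,0,0],[0,0,0],[0,0,0],[0,0,0],[0,0,0]],"jaw":[0.1,0.3,0.5,0.7,0.8,1,1,1]}' 50
```

```text
clock: 3.68
position: [0.5205, 0.2256, 0.0143]
ee_rot: [1.0, -0.031, -0.001, 0.0]
contact_force: [0.9, 0.9, 0.6]
width: 0.044
gripper_force: 0.0
clock: 4.35
position: [0.522, 0.2263, 0.0173]
ee_rot: [0.999, -0.032, 0.001, -0.0]
contact_force: [-0.1, -0.6, 6.7]
width: 0.0195
gripper_force: 50.0
```

```bash
python3 -m pendant '{"xyz":[[-0.004,0,0],[-0.008,0,0],[-0.008,0,0],[-0.008,0,0],[-0.008,0,0],[-0.008,0,0],[-0.008,0,0],[-0.004,0,0]],"turn":[[0,0,0],[0,0,0],[0,0,0],[0,0,0],[0,0,0],[0,0,0],[0,0,0],[0,0,0]],"jaw":[1,1,1,1,1,1,1,1]}' 60
python3 - <<'E'
from h import *
im,ray,proj=cam('wrist');a=im[60:330,120:420]
im,ray,proj=cam('top');b=im[140:275,150:300]
cv2.imwrite('pics/d1.png',np.hstack([a,cv2.resize(b,(300,270))])[:,:,::-1])
E
```

```text
clock: 5.02
position: [0.4645, 0.2297, 0.0164]
ee_rot: [0.999, -0.032, 0.0, -0.0]
contact_force: [1.2, -0.4, 3.1]
width: 0.0193
gripper_force: 60.0
```

View pics/d1.png

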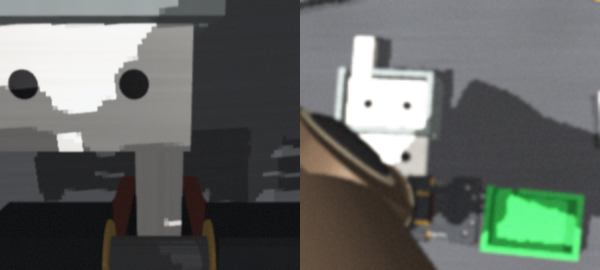

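The shim is drawn about 57 mm, straight, with its rear edge just at the front wall. I'll keep going until it clears, then lift.

```bash
python3 -m pendant '{"xyz":[[-0.006,0,0],[-0.008,0,0],[-0.008,0,0],[-0.006,0,0],[0,0,-0.01],[0,0,-0.02],[0,0,-0.02],[0,0,-0.01]],"turn":[[0,0,0],[0,0,0],[0,0,0],[0,0,0],[0,0,0],[0,0,0],[0,0,0],[0,0,0]],"jaw":[1,1,1,1,1,1,1,1]}' 60
python3 - <<'E'
from h import *
im,ray,proj=cam('wrist');a=im[60:330,120:420]
im,ray,proj=cam('scene');b=im[185:320,290:440]
cv2.imwrite('pics/d2.png',np.hstack([a,cv2.resize(b,(300,270))])[:,:,::-1])
E
```

```text
clock: 5.78
position: [0.4378, 0.2319, 0.0783]
ee_rot: [0.999, -0.032, 0.001, -0.0]
contact_force: [0.1, 1.0, -2.1]
width: 0.0192
gripper_force: 60.0
```

View pics/d2.png

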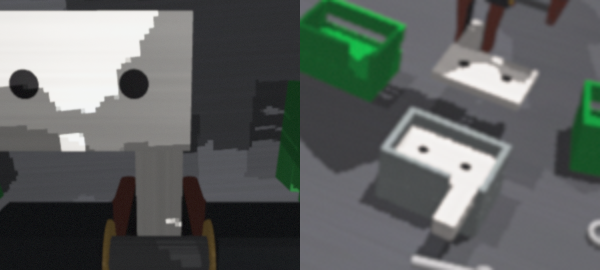

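The wrist and scene crops show the shim clear of the magazine and level in the fingers. The upper shims have dropped below the rim and stayed inside. Next I'll measure the held shim relative to the tool.

Run:
```python
from h import *
s=get_state();M=R.from_quat(s['ee_rot']).as_matrix();p=s['position']
im,ray,proj=cam('wrist'); g=im.min(2)
P=[]
for u,v in((143,144),(254,144)):
    r=22;yy,xx=np.mgrid[v-r:v+r+1,u-r:u+r+1];w=(60-g[v-r:v+r+1,u-r:u+r+1].astype(float)).clip(0)
    P.append(((w*xx).sum()/w.sum(),(w*yy).sum()/w.sum()))
zt=p[2]+.0235
q=ray(P,zt);d=q[0]-q[1];print(p,P,np.linalg.norm(d),'yaw',np.degrees(np.arctan2(-d[0],d[1])))
print('tool yaw',np.degrees(np.arctan2(M[1,0],M[0,0])),'tilt',M[:,2])
t=(q-p)@M;print('holes in tool',t.round(4),t.mean(0).round(4))
m=np.zeros_like(g);m[60:215,0:330]=g[60:215,0:330]>75
# outline of the body
for z in (zt,): print('edges px',[(np.nonzero(np.abs(np.diff(g[95,250:340].astype(int)))>30)[0]+250).tolist(),(np.nonzero(np.abs(np.diff(g[50:240,200].astype(int)))>20)[0]+50).tolist()])
print(s['joints'])
```

```text
[0.43847    0.23188944 0.07794236] [(np.float64(143.96547656495753), np.float64(148.25825731362065)), (np.float64(253.33110814419226), np.float64(143.71890726096333))] 0.043935873791080014 yaw -1.2976232368112879
tool yaw -3.6773527048629613 tilt [ 0.00331611  0.00146005 -0.99999344]
holes in tool [[ 0.0558 -0.0536 -0.0232]
 [ 0.0577 -0.0097 -0.0233]] [ 0.0568 -0.0316 -0.0233]
edges px [[268, 311, 312], [50, 69, 70, 71, 169, 170, 193, 194, 209, 210, 211]]
[-0.21203939  0.42021897 -0.46056764  2.02787586  0.27107227  0.74789644
 -2.47269242]
```

```bash
cat > held.py <<'E'
from h import *
s=get_state();M=R.from_quat(s['ee_rot']).as_matrix();p=s['position']
im,ray,proj=cam('wrist'); g=im.min(2)
k,l,st,ce=cv2.connectedComponentsWithStats((g[110:185,100:300]<45).astype('uint8'))
P=[]
for i in range(1,k):
    if 300<st[i,4]<1200: P.append(ce[i]+[100,110]);print(P[-1],st[i])
q=ray(P,p[2]+.0235);t=(q-p)@M;d=t[0]-t[-1];print(t.round(4),t.mean(0).round(4),'sep',np.linalg.norm(d),'angle in tool',np.degrees(np.arctan2(d[0],-d[1])))
E
python3 held.py
```

```text
[253.41749175 143.59570957] [140  20  28  28 606]
[[ 0.0577 -0.0096 -0.0234]] [ 0.0577 -0.0096 -0.0234] sep 0.0 angle in tool 180.0
```

```bash
python3 -m pendant '{"xyz":[[0,0,-0.02],[0,0,-0.02],[0.002,0.012,0],[0.005,0.027,0],[0.005,0.027,0],[0.005,0.027,0],[0.005,0.027,0],[0.005,0.027,0]],"turn":[[0,0,-3.3],[0,0,-3.3],[0,0,0],[0,0,0],[0,0,0],[0,0,0],[0,0,0],[0,0,0]],"jaw":[1,1,1,1,1,1,1,1]}' 60
python3 -m pendant '{"xyz":[[0.005,0.027,0],[0.005,0.027,0],[0.005,0.027,0],[0.005,0.027,0],[0.005,0.027,0],[0.003,0.018,0],[0,0.005,0],[0,0,0]],"turn":[[0,0,0],[0,0,0],[0,0,0],[0,0,0],[0,0,0],[0,0,0],[0,0,0],[0,0,0]],"jaw":[1,1,1,1,1,1,1,1]}' 60
python3 held.py;python3 - <<'E'
from h import *
s=get_state();M=R.from_quat(s['ee_rot']).as_matrix();y=np.degrees(np.arctan2(M[1,0],M[0,0]))
c=s['position']+M@[.0577,-.0316,-.0135]
print(s['position'],y,M[:,2],c,'tool err',M.T@(np.array([.5651,-.035,.03])-c))
im,_,_=cam('wrist');cv2.imwrite('pics/w2.png',im[:,:,::-1])
E
```

```text
clock: 6.65
position: [0.4711, 0.0843, 0.1148]
ee_rot: [1.0, 0.026, -0.001, 0.0]
contact_force: [0.3, -0.1, -1.0]
width: 0.0197
gripper_force: 60.0
clock: 7.32
position: [0.507, -0.0719, 0.1148]
ee_rot: [1.0, 0.024, -0.001, -0.0]
contact_force: [-0.9, 1.0, -1.2]
width: 0.0195
gripper_force: 60.0
[255.70600414 144.14906832] [146  20  22  28 483]
[[ 0.0575 -0.0087 -0.0236]] [ 0.0575 -0.0087 -0.0236] sep 0.0 angle in tool 180.0
[ 0.50708182 -0.07018231  0.11505144] 2.887325897888477 [-1.84171333e-03  6.62232659e-04 -9.99998085e-01] [ 0.56314163 -0.03572491  0.12847104] tool err [ 0.00217024 -0.00055109  0.09846772]
```

View pics/w2.png

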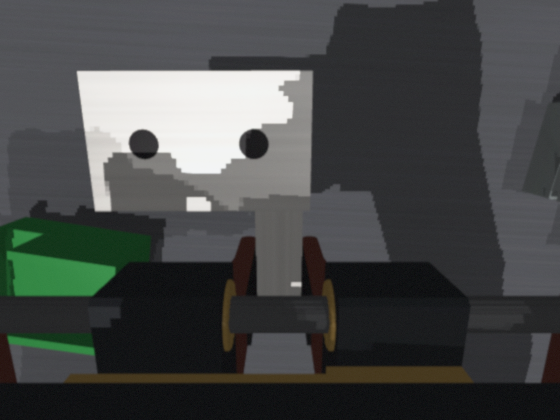

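The held shim is square to the tool, with holes at (144,144) and (254,144). I'll lower to just above the riser and recheck.

```bash
python3 -m pendant '{"xyz":[[0.002,-0.0005,0.01],[0,0,0.018],[0,0,0.018],[0,0,0.016],[0,0,0.012],[0,0,0.008],[0,0,0.004],[0,0,0]],"turn":[[0,0,0],[0,0,0],[0,0,0],[0,0,0],[0,0,0],[0,0,0],[0,0,0],[0,0,0]],"jaw":[1,1,1,1,1,1,1,1]}' 60
cat > chk.py <<'E'
from h import *
E=[]
for i in range(8):
    s=get_state();M=R.from_quat(s['ee_rot']).as_matrix()
    im,ray,_=cam('top')
    c=s['position']+M@[.0577,-.0316,-.0135];E.append(np.r_[M.T@(np.array([.5651,-.035,.03])-c),np.degrees(np.arctan2(M[1,0],M[0,0])),M[:2,2]*1000])
print(np.mean(E,0).round(4),np.std(E,0).round(4))
cv2.imwrite('pics/t3.png',cv2.resize(im[150:250,260:390],None,fx=5,fy=5)[:,:,::-1])
E
python3 chk.py
```

```text
clock: 8.08
position: [0.5093, -0.0689, 0.0291]
ee_rot: [1.0, 0.026, -0.001, -0.0]
contact_force: [0.6, -0.2, -1.9]
width: 0.0195
gripper_force: 60.0
[-1.0000e-03 -1.0000e-04  1.3900e-02  2.9609e+00  5.9890e-01 -1.2000e-02] [3.000e-04 4.000e-04 6.000e-04 3.220e-02 9.391e-01 2.604e-01]
```

View pics/t3.png

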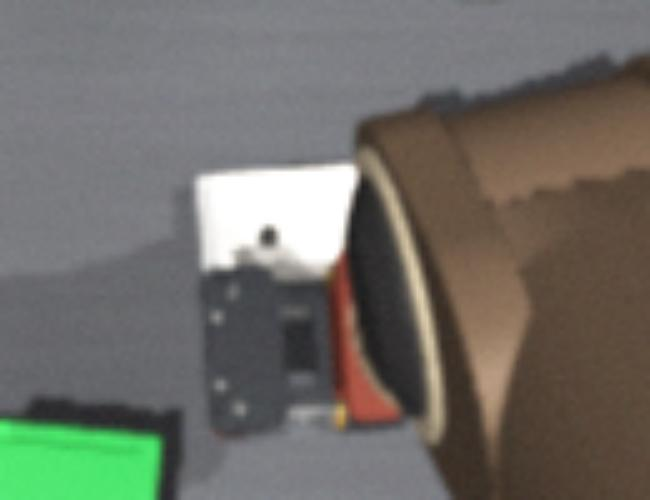

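The visible shim hole is at about (313.6,197.2) in the full frame. I'll use it as an independent check.

Run:
```python
from h import *
im,ray,_=cam('top');g=im.min(2)
u,v=313,197;yy,xx=np.mgrid[v-3:v+4,u-3:u+4];w=(190-g[v-3:v+4,u-3:u+4].astype(float)).clip(0)
a=((w*xx).sum()/w.sum(),(w*yy).sum()/w.sum());h=ray(a,.0539)[0]
t=np.radians(2.9);print(a,h,'centre',h[:2]-.022*np.array([-np.sin(t),np.cos(t)]))
```

```text
(np.float64(313.229112833764), np.float64(197.1774332472007)) [ 0.56286788 -0.01383035  0.0539    ] centre [ 0.56398092 -0.03580218]
```

Both estimates agree within 1 mm, with opposite signs, so I'll leave x and y alone and lower to contact.

```bash
python3 -m pendant '{"xyz":[[0,0,0.003],[0,0,0.003],[0,0,0.003],[0,0,0.002],[0,0,0.001],[0,0,0.0005],[0,0,0],[0,0,0]],"turn":[[0,0,0],[0,0,0],[0,0,0],[0,0,0],[0,0,0],[0,0,0],[0,0,0],[0,0,0]],"jaw":[1,1,1,1,1,1,1,1]}' 60; python3 chk.py
python3 -c "
from workcell import *
print(get_state()['contact_force'])"
```

```text
clock: 9.2
position: [0.51, -0.0698, 0.0176]
ee_rot: [1.0, 0.026, 0.0, 0.0]
contact_force: [0.3, 0.2, -0.9]
width: 0.0197
gripper_force: 60.0
[-8.0000e-04 -4.0000e-04  1.1000e-03  2.9382e+00  2.7790e-01  1.7000e-02] [0.     0.     0.     0.0031 0.0417 0.0205]
[ 0.83239697  0.30438675 -1.10036264]
```

```bash
python3 -m pendant '{"xyz":[[0,0,0.0005],[0,0,0.0005],[0,0,0],[0,0,0]],"turn":[[0,0,0],[0,0,0],[0,0,0],[0,0,0]],"jaw":[1,1,1,1]}' 60; python3 -m pendant '{"xyz":[[0,0,0.0004],[0,0,0.0003],[0,0,0],[0,0,0]],"turn":[[0,0,0],[0,0,0],[0,0,0],[0,0,0]],"jaw":[1,1,1,1]}' 60
```

```text
clock: 9.93
position: [0.5099, -0.0699, 0.0171]
ee_rot: [1.0, 0.026, 0.0, 0.0]
contact_force: [-2.0, 0.7, 6.6]
width: 0.0193
gripper_force: 60.0
clock: 10.27
position: [0.5099, -0.0699, 0.0169]
ee_rot: [1.0, 0.026, 0.0, 0.0]
contact_force: [-4.7, 1.0, 13.7]
width: 0.0194
gripper_force: 60.0
```

Seated, with 13.7 N of press. I'll ease the press and the grip, then open.

```bash
python3 -m pendant '{"xyz":[[0,0,-0.0004],[0,0,-0.0002],[0,0,0],[0,0,0]],"turn":[[0,0,0],[0,0,0],[0,0,0],[0,0,0]],"jaw":[1,1,1,1]}' 20; python3 -m pendant '{"xyz":[[0,0,0],[0,0,0],[0,0,0],[0,0,0],[0,0,0],[0,0,0],[0,0,0]],"turn":[[0,0,0],[0,0,0],[0,0,0],[0,0,0],[0,0,0],[0,0,0],[0,0,0]],"jaw":[0.5,0.45,0.4,0.3,0.2,0.1,0]}' 5
python3 -m pendant '{"xyz":[[0,0,-0.004],[0,0,-0.01],[0,0,-0.02],[0,0,-0.03],[0,0,-0.035],[0,0,-0.035],[-0.035,0,-0.01],[-0.035,0,0]],"turn":[[0,0,0],[0,0,0],[0,0,0],[0,0,0],[0,0,0],[0,0,0],[0,0,0],[0,0,0]],"jaw":[0,0,0,0,0,0,0,0]}'
python3 -m pendant '{"xyz":[[-0.03,0.035,0],[0,0.035,0],[0,0.035,0],[0,0.035,0],[0,0.035,0],[0,0.035,0],[0,0,0],[0,0,0]],"turn":[[0,0,0],[0,0,0],[0,0,0],[0,0,0],[0,0,0],[0,0,0],[0,0,0],[0,0,0]],"jaw":[0,0,0,0,0,0,0,0]}'
python3 - <<'E'
from h import *
from m import rects
im,ray,proj=cam('top')
b=cv2.resize(im[140:250,150:360],(630,330))
im,_,_=cam('scene');cv2.imwrite('pics/f.png',np.vstack([b,cv2.resize(im[180:310,190:405],(630,380))])[:570,:,::-1])
E
```

```text
clock: 10.6
position: [0.51, -0.0699, 0.0167]
ee_rot: [1.0, 0.026, 0.0, 0.0]
contact_force: [-1.7, -0.3, 7.1]
width: 0.0196
gripper_force: 20.0
clock: 11.18
position: [0.5098, -0.0699, 0.0164]
ee_rot: [1.0, 0.026, -0.0, -0.0]
contact_force: [-0.1, 0.6, 0.1]
width: 0.042
gripper_force: 0.0
clock: 11.85
position: [0.4422, -0.0731, 0.1642]
ee_rot: [1.0, 0.026, 0.004, 0.0]
contact_force: [-0.4, -0.3, 0.4]
width: 0.0441
gripper_force: 0.0
clock: 12.52
position: [0.423, -0.2829, 0.161]
ee_rot: [1.0, 0.024, 0.0, 0.0]
contact_force: [-0.3, 0.3, -0.3]
width: 0.0439
gripper_force: 0.0
```

View pics/f.png

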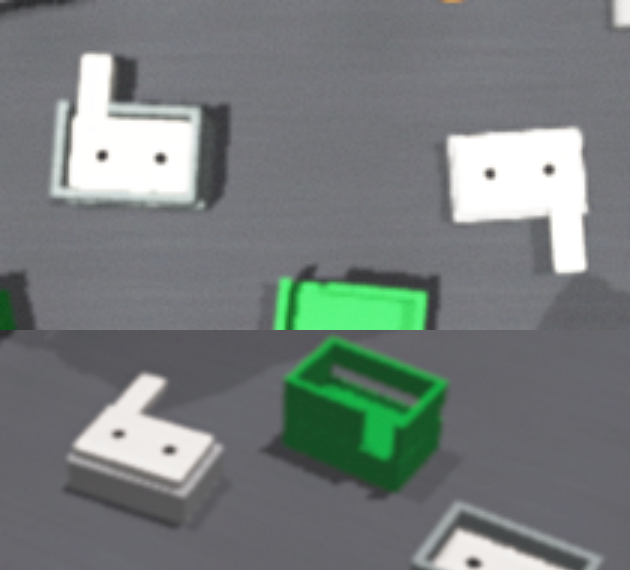

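The shim lies flat on the riser and looks centred, with its tab overhanging towards the robot. The two upper shims are in the magazine. Final numeric check:

```bash
sed -i "s/(305,340,190,208),.03)/(305,340,190,205),.04)/" m.py; python3 m.py | tail -2
```

```text
Traceback (most recent call last):
  File "m.py", line 14, in <module>
    for r in rects('top',[((290,360,170,225),.03),((198,218,208,232),.04),((170,190,150,176),.06)]): print(r)
             ~~~~~^^^^^^^^^^^^^^^^^^^^^^^^^^^^^^^^^^^^^^^^^^^^^^^^^^^^^^^^^^^^^^^^^^^^^^^^^^^^^^^^^
  File "m.py", line 7, in rects
    c=max(cv2.findContours(m,cv2.RETR_EXTERNAL,cv2.CHAIN_APPROX_NONE)[0],key=cv2.contourArea)
ValueError: max() iterable argument is empty
```

```bash
sed -i "s/^    for r in rects.*$//" m.py; python3 m.py | tail -2
```

```text
shimholes [[0.5792, 0.2731, 0.06], [0.5765, 0.2297, 0.06]] mid [0.57782143 0.25138529 0.06      ] 176.4324066412505
riserholes [[0.5666, -0.058, 0.04], [0.5641, -0.014, 0.04]] mid [ 0.56537768 -0.03598023  0.04      ] 3.294753339956792
```

The shim is within 1 mm and about 0.5° of the riser centre, so I'm handing in.

```bash
python3 -c "
from workcell import *
print(hand_in())"
```

```text
the job is handed in; nothing more can be done
None
```

I drew the bottom shim from the larger magazine and laid it flat on the riser, within about 1 mm and 0.5° of centred and square; the two shims above dropped and stayed in the magazine, and the job is handed in.

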